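# Seat the stone bar and hold the index plunger out

## Robot

A 7-joint arm with a two-finger parallel gripper is mounted at the origin on a cart in front of the work surface, level with it; the furniture and walls round the work are solid. World frame = base frame: x ahead of the robot, y to its left, z up, the work surface at z = 0. Lengths are in mm, angles in rad, forces in N, time in s.
With the tool pointing down it reaches from about 400 to 875 mm from the base axis. Payload 4.4 kg.
Tool frame: the origin (TCP) lies midway between the tips of the shut fingers; the grasp point (between the pads) lies ctrl.grip_depth behind it (ctrl.grip_depth is the distance from the TCP to the grasp point, in mm); z points along the fingers, y is the line along which they close (so a half turn about z gives the same grasp; the last joint's range is limited). The gripper opens to 85 mm and grips with 20 to 120 N. Pads are 22 mm wide; open, the fingers measure 114 mm over their backs; the gripper's body (76 mm by 85 mm) begins 54 mm behind the grasp point. The pads swing forward as they close: fully open they stand 13 mm farther back than shut.
Start: joints at [-1.198, 0.628, 0.038, 1.517, -0.027, 0.996, -0.02], TCP at [276.134, 588.445, 231.313] pointing down, gripper open.
Joint ranges: [-3.06, 3.06], [-0.37, 2.12], [-1.25, 1.32], [0.18, 2.47], [-1.1, 4.24], [0.23, 1.98], [-2.94, 2.94]. Speed limits (rad/s): [2.57, 2.57, 3.14, 3.14, 3.14, 3.14, 3.14].

## Interface

Orientations are given as [roll, pitch, yaw] about the fixed x, y, z axes, in that order (R = Rz(yaw) Ry(pitch) Rx(roll)).
In Python, from cell import ctrl gives the robot as it stands.
- The arm moves only by the tool carry_out, never from a script. Its argument "deltas" is one flat list of numbers, 7 for each row, row after row: the turn, a rotation vector about the tool's x, y, z in degrees, then the shift along the tool's x, y, z in m, then the closure, from -1 (fully open) to 1 (shut). In form: [wx, wy, wz, dx, dy, dz, claw, wx, wy, wz, dx, dy, dz, claw, ...]. A call has 1 to 12 rows; each row shifts and turns the commanded pose from where the row before left it, along the tool's axes as they then stand; what a row does not reach is not made up. A row lasts 1/8 s, in which the tool goes at most 62.5 mm and 10.7 degrees, less where a joint would pass 70% of its speed; a pose out of reach is approached as far as the arm can. A call with a gripper value outside its range is refused whole. The fingers move at their own pace and stop on an object; the grip force is fixed at half the most. Time passes only in rows, so rows that do not move let the fingers close. It gives the time, the measured TCP pose, the force, the opening and the grip force at its end, in the units of the state.
- ctrl.read_state(): the state, without advancing time (a new reading comes with each control period).
- ctrl.get_image(name): name is "side" or "top"; returns the picture (420x560x3 uint8, red, green, blue); there is no depth.
- ctrl.calibration(name): a dict with "mtx" (3x3 intrinsics, pixels), "R" (3x3) and "t" (3): a world point X has camera coordinates R X + t. Camera axes: x right, y down, z forward; pixel columns grow to the right and rows downward; lengths in mm; the calibration is good to about 2 mm. A picture is of the moment at which its call begins. calibration takes no time and is no camera call.
- ctrl.finish_job(): hands the job in; it is judged then, once.
The state is a dict: "clock": time; "qpos": joint angles; "qd": joint speeds; "tau": joint torques, N m; "eef_pos": TCP position; "tool_rot": TCP orientation; "force": force on the tool from outside, world axes, zero at the start; "torque": the same for the moment, N m; "width": finger opening in mm; "gripper_force": force on a finger pad.
Only numpy, scipy, OpenCV 4.12 (cv2) and the standard library are available. Lean on these libraries where they do the work, as an engineer would, in place of code of your own. Each camera call takes 0.05 s, during which the arm holds its last target. There are 200 camera calls.

## Task

Lay the long striped stone bar in the slot of the indexing stand and press it down with the fingers until it is fully home and flush. Then grip the stand's plunger knob, pull it straight up as far as it goes so that its pin is clear of the dial, and finish still holding it there, without letting go. Leave the two other stones where they are.

Things in the scene. Friction and masses are not known exactly. Their poses are not given: they have to be found in the camera images.
- striped_bar: loose brown-and-cream striped stone bar, a plain block 26 (x) x 64 (y) x 15 (z) mm, about 50 g, lying flat on the table; the longest and thinnest of the three stones. Origin: centre of its underside; y runs along it.
- block_cream: bystander: loose cream banded stone block, 33 x 39 x 18 mm; origin: centre of its underside.
- block_dark: bystander: loose dark banded stone block, 40 x 48 x 24 mm; origin: centre of its underside.
- index_stand: fixed stand: grey base plate 160 (x) x 190 (y, -110 to +80) x 14 mm; round steel dial (radius 75, top at z 26 mm, does not turn in this job); on it an aluminium nest block 50 (x) x 88 (y) mm, top at z 45 mm; past the block's -y end (y -53 to -99 mm) a grey bracket 36 mm wide, top at z 56 mm, carries the plunger. Origin: dial axis at table height; z up.
- nest_mouth (a point): centre of the mouth of the rectangular slot in the top of the nest block (45 mm above the table), axes as the stand's. The slot is 29 (x) x 67 (y) mm and 15 mm deep, square-edged, without finger notches; the bar fits with 1.5 mm play a side, its long side along y, either end first, and is flush with the block's top when home.
- pull_knob: black ribbed round knob on top of the plunger, an upright cylinder 24 mm in diameter and 26 mm tall, at x 0, y -66 mm of the stand; origin: centre of its underside, 62 mm above the table when the plunger is in, so its top is then at 88 mm. A collar 18 mm wide fills z 56 to 61 mm below it.
- plunger (a joint): travel of the sprung plunger in m: 0 = pin seated in the dial's hole (6 mm deep), 0.012 = pulled straight up to its stop. The spring pulls it back with about 5 N at 0 and 10 N at 0.012; it snaps back if let go.
Not all that is in view belongs to the job. Several things have the shape of the striped_bar; the one meant has the colours described above.

How it is judged:
By the outcome, as a careful person would: the job done as asked, in the order asked, and still so for the second after the job is handed in, while the arm keeps its last pose, push and grip.
It also fails if it takes over 51 s, if anything falls off the work surface, if the arm or the gripper's body presses on something with over 40 N, if the wrist force passes 120 N, or if a joint passes its speed limit or range.

## Working session

There is one attempt and no reset: what is moved stays moved. The work goes in short steps, Python scripts to look and compute and a tool call to move; the robot and the scene stay as the last step left them, time stands still between calls to the robot, and variables do not carry over. Pictures are saved under pics/ and viewed, at most 10 in all, crops included, and the job is handed in when it is done.

Besides the shell and the picture viewer there is one more tool, called after "Call:" as name(argument=value, ...), one argument or row to a line, values as JSON. carry_out: Moves the arm, as the interface text tells. Its arguments: {"type":"object","properties":{"deltas":{"type":"array"}},"required":["deltas"]}

```bash
mkdir -p pics; ls
python3 - <<'E'
from cell import ctrl
import cv2
for n in("side","top"):
    cv2.imwrite(f"pics/{n}0.png",ctrl.get_image(n)[:,:,::-1])
    c=ctrl.calibration(n);print(n,c)
s=ctrl.read_state();print(s,ctrl.grip_depth)
E
```

```text
pics
side {'mtx': array([[390.60057503,   0.        , 279.82014845],
       [  0.        , 390.60057503, 209.87204374],
       [  0.        ,   0.        ,   1.        ]]), 'R': array([[-0.98169871, -0.19033702,  0.00628204],
       [-0.12169016,  0.60158279, -0.78948695],
       [ 0.14648943, -0.77580278, -0.61373519]]), 't': array([541.242787  ,  57.62657149, 896.05571792])}
top {'mtx': array([[426.74725938,   0.        , 272.9952277 ],
       [  0.        , 426.74725938, 207.58467056],
       [  0.        ,   0.        ,   1.        ]]), 'R': array([[ 0.02000748, -0.99967032,  0.01609196],
       [-0.99553776, -0.02140418, -0.09190446],
       [ 0.09221859, -0.01418137, -0.9956378 ]]), 't': array([ 90.55681013, 535.42762451, 979.46008733])}
{'clock': 0.1, 'qpos': array([-1.19777625,  0.62924621,  0.03845608,  1.51826185, -0.02697954,
        0.99630717, -0.01998508]), 'qd': array([-0.00106018, -0.0041317 , -0.00034467, -0.00419972, -0.00125371,
       -0.00126523,  0.0005421 ]), 'tau': array([ 3.19506165e-03, -5.64527893e+01,  1.23075932e+00, -1.93974352e+01,
        1.13489651e-02,  5.38164546e-03, -1.52322724e-05]), 'eef_pos': array([275.91293115, 587.91700777, 230.48804555]), 'tool_rot': array([-3.13988884e+00,  4.04979296e-05,  2.70278965e+00]), 'force': array([-0.22676772, -1.17267915, -0.38876555]), 'torque': array([ 0.01526428, -0.02786157, -0.00161164]), 'gripper_force': 0.0, 'width': 85.24579073289307} 18.700000000000003
```

View pics/side0.png

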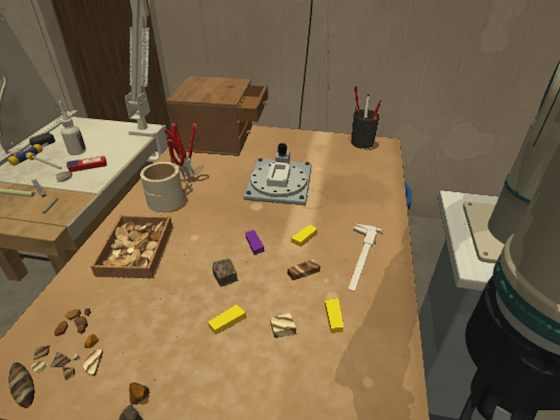

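View pics/top0.png

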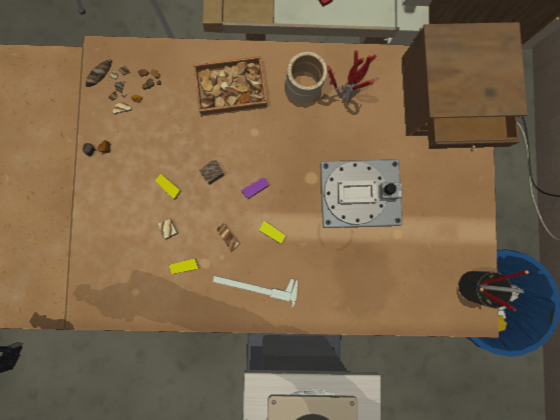

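The side view shows the striped bar at about (304,269) and the stand at about (280,180). In the top view the bar is at about (229,236), the nest at (357,193) and the knob at (390,190). I'll enlarge these.

Run:
```python
import cv2,numpy as np
t=cv2.imread("pics/top0.png");s=cv2.imread("pics/side0.png")
def crop(im,x,y,w,h,k):
    c=cv2.resize(im[y:y+h,x:x+w],None,fx=k,fy=k,interpolation=cv2.INTER_CUBIC)
    for i in range(0,w,10):
        cv2.line(c,(i*k,0),(i*k,6),(0,0,255),1);cv2.putText(c,str(x+i),(i*k+1,16),0,.35,(0,0,255),1)
    for j in range(0,h,10):
        cv2.line(c,(0,j*k),(6,j*k),(0,0,255),1);cv2.putText(c,str(y+j),(8,j*k+4),0,.35,(0,0,255),1)
    return c
cv2.imwrite("pics/bar.png",np.hstack([crop(t,205,212,50,50,8),crop(s,280,245,50,50,8)]))
cv2.imwrite("pics/stand.png",np.vstack([np.hstack([crop(t,315,155,90,75,4),crop(s,240,135,80,75,4)]),np.hstack([crop(t,370,170,40,37,8),crop(s,260,137,45,37,8)])]))
```

```text
(no output)
```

View pics/bar.png

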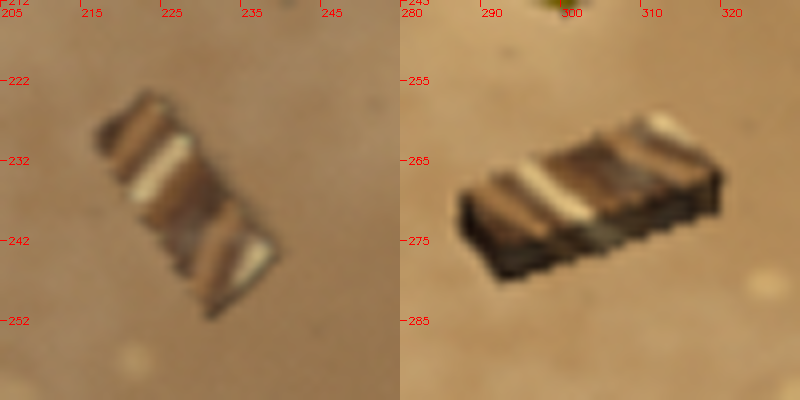

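View pics/stand.png

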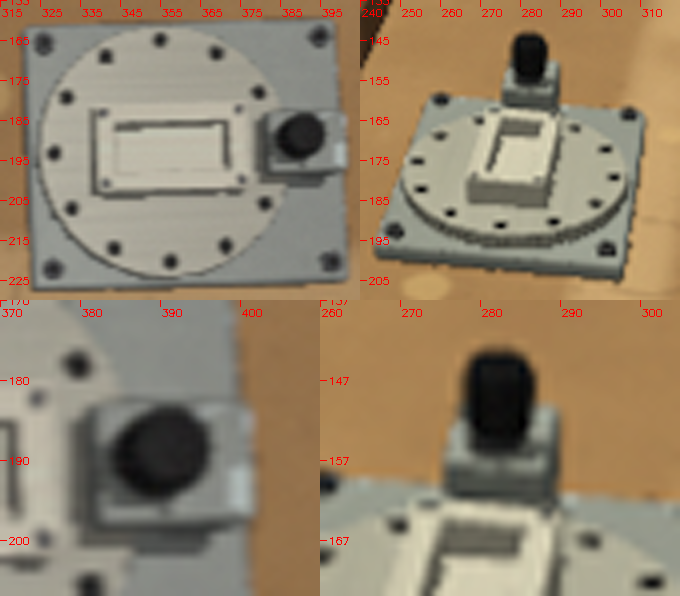

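```bash
cat > h.py <<'E'
from cell import ctrl
import cv2,numpy as np
from scipy.optimize import least_squares
C={n:ctrl.calibration(n) for n in("side","top")}
def proj(n,X):
    c=C[n];return cv2.projectPoints(np.atleast_2d(X).astype(float),cv2.Rodrigues(c["R"])[0],c["t"],c["mtx"],None)[0][:,0]
def place(P,x,y,yaw,z=0):
    c,s=np.cos(yaw),np.sin(yaw);P=np.atleast_2d(P).astype(float)
    return np.c_[x+c*P[:,0]-s*P[:,1],y+s*P[:,0]+c*P[:,1],P[:,2]+z]
def rect(w,y0,y1,z): return np.array([[-w,y0,z],[w,y0,z],[w,y1,z],[-w,y1,z]],float)
def ground(n,uv,z):
    c=C[n];d=c["R"].T@np.linalg.inv(c["mtx"])@[*uv,1];o=-c["R"].T@c["t"];return o+d*(z-o[2])/d[2]
def circ(r,x,y,z):
    a=np.linspace(0,2*np.pi,40);return np.c_[x+r*np.cos(a),y+r*np.sin(a),0*a+z]
def crop(n,im,x,y,w,h,k,polys=()):
    c=cv2.resize(im[y:y+h,x:x+w],None,fx=k,fy=k,interpolation=cv2.INTER_CUBIC)
    for p,col in polys:
        q=((proj(n,p)-[x-.5,y-.5])*k).round().astype(int);cv2.polylines(c,[q],True,col,1)
    for i in range(0,w,10): cv2.putText(c,str(x+i),(i*k,10),0,.33,(0,0,255),1)
    for j in range(0,h,10): cv2.putText(c,str(y+j),(0,j*k+4),0,.33,(0,0,255),1)
    return c
E
python3 - <<'E'
from h import *
bar=np.vstack([rect(13,-32,32,0),rect(13,-32,32,15)])
bt=[(223.75,223.5),(217.1,229.1),(231.2,251.7),(240,243.2)]
bs=[(313.1,259.4),(320.2,266.9),(320,271.2),(292.8,280.2),(287.5,274.4),(287.5,269)]
x0=ground("top",np.mean(bt,0),8);print(x0)
def rb(p):
    B=place(bar,*p);r=[]
    for n,q in(("top",bt),("side",bs)):
        P=proj(n,B)
        for u in q:
            d=P-u;r+=list(d[np.argmin((d**2).sum(1))])
    return np.array(r)
best=min((least_squares(rb,[x0[0],x0[1],a,0],x_scale=[1,1,.02,1]) for a in np.linspace(-1.5,1.5,9)),key=lambda s:s.cost)
b=best.x;print("bar x y yaw z",b,"rms",np.sqrt(np.mean(best.fun**2)))
# stand
pl=rect(80,-110,80,14)
pt=[(321.25,162),(399.5,160),(402,224.5),(323.25,227.5)];ps=[(260,158.75),(310.5,163),(305,202.5),(244.5,196.75)]
k=[0,-66,88]
def rs(p):
    r=[]
    for n,q,kq in(("top",pt,(390.6,188.1)),("side",ps,(282.5,144.5))):
        P=proj(n,place(pl,*p))
        for u in q:
            d=P-u;r+=list(d[np.argmin((d**2).sum(1))])
        r+=list(proj(n,place(k,*p))[0]-kq)
    return np.array(r)
x1=ground("top",(357,193),30)
best=min((least_squares(rs,[x1[0],x1[1],a,0],x_scale=[1,1,.02,1]) for a in (-3,0,3,1.5,-1.5)),key=lambda s:s.cost)
s=best.x;print("stand",s,"rms",np.sqrt(np.mean(best.fun**2)),best.fun.round(1))
R=(0,0,255);G=(0,255,0);B=(255,0,0)
pol=[(place(q,*s),c) for q,c in((pl,R),(rect(25,-44,44,45),G),(rect(14.5,-33.5,33.5,45),B),(circ(75,0,0,26),R),(circ(12,0,-66,88),G),(circ(12,0,-66,62),R))]
bp=[(place(bar[:4],*b),R),(place(bar[4:],*b),G)]
t=cv2.imread("pics/top0.png");sd=cv2.imread("pics/side0.png")
cv2.imwrite("pics/ov.png",np.vstack([np.hstack([crop("top",t,315,155,94,75,4,pol),crop("side",sd,240,138,90,75,4,pol)]),np.hstack([crop("top",t,205,217,47,37,8,bp),crop("side",sd,280,250,45,37,8,bp)])]))
E
```

```text
[462.9269767 206.6104384   8.       ]
bar x y yaw z [461.99941543 206.96203561  -0.88225074  -7.03544403] rms 0.7974636332478895
stand [ 5.72902544e+02 -9.57814453e+01  4.47981723e-02 -6.72178482e+00] rms 0.9153983470761312 [-0.3 -0.4 -0.5 -0.1  0.5  1.3  0.   0.2  1.   0.8 -2.7  0.   1.3  0.2
  0.6 -0.4 -1.4 -0.4 -0.   1. ]
```

View pics/ov.png

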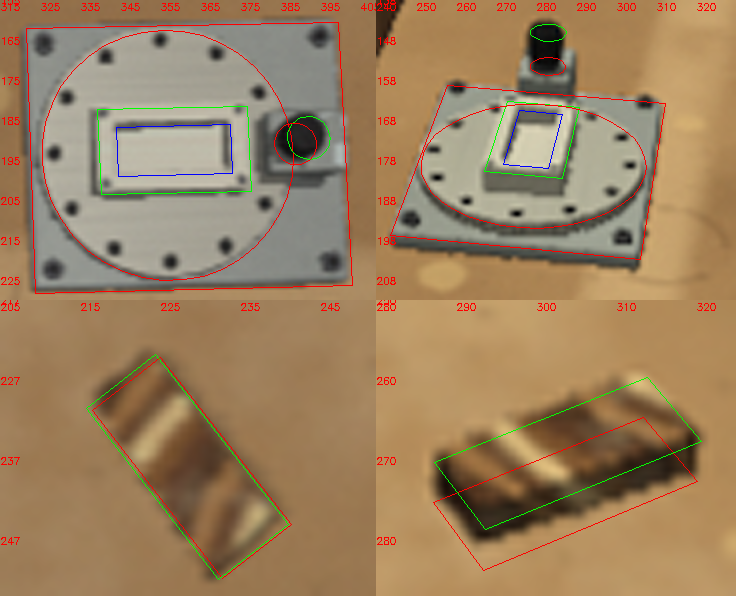

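The overlay shows the nest and plate model lying well on the top view (nest about (345–375, 182–203)). My hand-read side corners are off by 1–3 px and the bar corners were partly mismatched. I'll refine with an edge fit per view, with the height free in a joint fit.

```bash
cat >> h.py <<'E'
from scipy.ndimage import map_coordinates,gaussian_filter
def gradmag(im):
    f=gaussian_filter(im.astype(float),(.7,.7,0));gy,gx=np.gradient(f,axis=(0,1));return np.sqrt((gx**2+gy**2).sum(2))
def edgefit(views,polys,p0,free=(0,1,2),w=2.5,it=12,m=12):
    """views: {name:gradmag}; polys: {name:[segment chains, open]}; p=[x,y,yaw,z]"""
    p=np.array(p0,float);off=np.arange(-w,w+.01,.25);free=list(free)
    for k in range(it):
        J=[];r=[]
        for n,g in views.items():
            for c in polys[n]:
                for a,b in zip(c[:-1],c[1:]):
                    L=max(2,int(np.linalg.norm(np.subtract(a,b))/4))
                    S=a+(np.array(b)-a)*((np.arange(L)+.5)/L)[:,None]
                    f=lambda q:proj(n,place(S,*q))
                    u=f(p);d=np.diff(proj(n,place([a,b],*p)),axis=0)[0];nn=np.array([-d[1],d[0]])/np.linalg.norm(d)
                    Q=u[:,None]+off[:,None]*nn
                    G=map_coordinates(g,[Q[...,1],Q[...,0]],order=1)*np.exp(-off**2/(2*w*w))
                    i=G.argmax(1);ok=(G.max(1)>m)&(i>0)&(i<len(off)-1)
                    Jn=np.stack([((f(p+e)-u)@nn)/1e-3 for e in 1e-3*np.eye(4)[free]],1)
                    J.append(Jn[ok]);r.append(off[i][ok])
        J=np.vstack(J);r=np.concatenate(r);wt=1/np.maximum(1,np.abs(r)/.5)
        p[free]+=np.linalg.lstsq(J*wt[:,None],r*wt,rcond=None)[0]
    return p,len(r),np.sqrt(np.mean(wt*r*r))
def chain(P,ids): return [P[i] for i in ids]
E
cat > m1.py <<'E'
from h import *
R=(0,0,255);G=(0,255,0);B=(255,0,0)
im={n:cv2.imread(f"pics/{n}0.png") for n in C};g={n:gradmag(im[n]) for n in im}
for n in C:print(n,"cam",(-C[n]["R"].T@C[n]["t"]).round())
pl,nb,sl=rect(80,-110,80,14),rect(25,-44,44,45),rect(14.5,-33.5,33.5,45)
dial=[q for q in circ(75,0,0,26)]
loop=lambda q:[*q,q[0]]
kn=[[np.array([-12,-66,70.]),np.array([-12,-66,84.])],[np.array([12,-66,70.]),np.array([12,-66,84.])]]
sp={"top":[loop(pl),loop(nb),loop(sl)],"side":[loop(sl),loop(nb),[pl[1],pl[0],pl[3]],[pl[1],pl[2]]]}
s0=[573,-96,.045,0]
for V in(["top"],["side"]): print("stand",V,edgefit({n:g[n] for n in V},sp,s0))
print("stand both+z",edgefit(g,sp,s0,(0,1,2,3)))
s=edgefit(g,sp,s0);print("stand both",s);s=s[0]
bar=np.vstack([rect(13,-32,32,0),rect(13,-32,32,15)])
# corner ids: top z: 4..7 ; bar camera-facing silhouettes via hull
def sil(n,p):
    h=cv2.convexHull(proj(n,place(bar,*p)).astype(np.float32),returnPoints=False)[:,0]
    return [[bar[i] for i in [*h,h[0]]]]
b0=[462,207,-.88,0]
for V in(["top"],["side"]): print("bar",V,edgefit({n:g[n] for n in V},{n:sil(n,b0) for n in V},b0,w=3.5))
print("bar both+z",edgefit(g,{n:sil(n,b0) for n in g},b0,(0,1,2,3),w=3.5))
b=edgefit(g,{n:sil(n,b0) for n in g},b0,w=3.5);print("bar both",b);b=b[0]
pol=[(place(q,*s),c) for q,c in((pl,R),(nb,G),(sl,B),(circ(75,0,0,26),R),(circ(12,0,-66,88),G),(circ(12,0,-66,62),R))]
bp=[(place(bar[:4],*b),R),(place(bar[4:],*b),G)]
cv2.imwrite("pics/ov2.png",np.vstack([np.hstack([crop("top",im["top"],315,155,94,75,4,pol),crop("side",im["side"],240,138,90,75,4,pol)]),np.hstack([crop("top",im["top"],205,217,47,37,8,bp),crop("side",im["side"],280,250,45,37,8,bp)])]))
E
python3 m1.py
```

```text
side cam [407. 764. 592.]
top cam [ 441.  116. 1023.]
stand ['top'] (array([ 5.71514175e+02, -9.45172020e+01,  4.79970788e-02,  0.00000000e+00]), 251, np.float64(0.5590169943749475))
stand ['side'] (array([ 5.71232227e+02, -8.91666146e+01,  5.59479141e-02,  0.00000000e+00]), 228, np.float64(0.5709045608014177))
stand both+z (array([ 5.71895584e+02, -9.51417448e+01,  5.24564667e-02, -3.52633598e+00]), 483, np.float64(0.5739785237756667))
stand both (array([ 5.71492797e+02, -9.42402128e+01,  5.06158582e-02,  0.00000000e+00]), 464, np.float64(0.5804139797860097))
bar ['top'] (array([462.87982926, 206.83001266,  -0.93280197,   0.        ]), 50, np.float64(0.5733672470589858))
bar ['side'] (array([461.74905632, 209.04914969,  -0.90525967,   0.        ]), 49, np.float64(0.5703114079525469))
bar both+z (array([462.5984762 , 206.78067232,  -0.94641994,  -1.98785232]), 98, np.float64(0.57476703355111))
bar both (array([462.55913972, 207.71645695,  -0.95013369,   0.        ]), 99, np.float64(0.6014502674722361))
```

View pics/ov2.png

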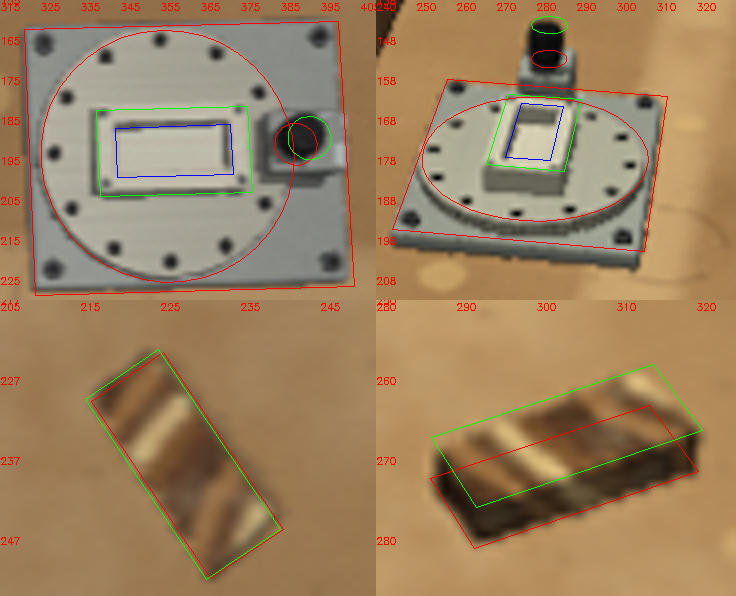

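The overlay shows the stand's nest outline within about 1 px in both views, and the bar's silhouette on the stone at about (228,237) top and (304,269) side. The estimates are stand ≈ (571.5, -94.8, yaw 0.05) and bar ≈ (462.7, 207, yaw -0.94). The heights agree with the text to a few mm. Now I'll move, starting by turning the tool by +119° about its z.

Call:
carry_out(
  deltas=[0,0,9.9,0,0,0,-1,0,0,9.9,0,0,0,-1,0,0,9.9,0,0,0,-1,0,0,9.9,0,0,0,-1,0,0,9.9,0,0,0,-1,0,0,9.9,0,0,0,-1,0,0,9.9,0,0,0,-1,0,0,9.9,0,0,0,-1,0,0,9.9,0,0,0,-1,0,0,9.9,0,0,0,-1,0,0,9.9,0,0,0,-1,0,0,9.9,0,0,0,-1],
)

```text
clock: 1.6
eef_pos: [275.8, 588.2, 230.8]
tool_rot: [3.141, 0.001, 0.624]
force: [-0.5, 0.2, 0.3]
width: 85.2
gripper_force: 0.0
```

Call:
carry_out(
  deltas=[0,0,0,-0.007,0.042,0.01,-1,0,0,0,-0.007,0.042,0.01,-1,0,0,0,-0.007,0.042,0.01,-1,0,0,0,-0.007,0.042,0.01,-1,0,0,0,-0.007,0.042,0.01,-1,0,0,0,-0.007,0.042,0.01,-1,0,0,0,-0.007,0.042,0.01,-0.3,0,0,0,-0.007,0.042,0.01,-0.3,0,0,0,-0.007,0.042,0.01,-0.3,0,0,0,-0.007,0.04,0.01,-0.3,0,0,0,0,0,0,-0.3,0,0,0,0,0,0,-0.3],
)

```text
clock: 3.1
eef_pos: [465.2, 209.9, 131.1]
tool_rot: [-3.141, 0.001, 0.63]
force: [-0.2, 0.3, 1.0]
width: 55.4
gripper_force: 0.0
```

Call:
carry_out(
  deltas=[0,0,0,-0.004,0.001,0.025,-0.3,0,0,0,0,0,0.025,-0.3,0,0,0,0,0,0.025,-0.3,0,0,0,0,0,0.025,-0.3,0,0,0,0,0,0.012,-0.3,0,0,0,0,0,0.01,-0.3,0,0,0,0,0,0,-0.3,0,0,0,0,0,0,-0.3],
)

```text
clock: 4.1
eef_pos: [463.3, 206.4, 9.8]
tool_rot: [3.141, -0.001, 0.629]
force: [-0.4, 0.1, 0.8]
width: 55.7
gripper_force: 0.0
```

Run:
```python
from h import *
c=[]
for n,b in(("top",(205,217,47,37)),("side",(280,235,50,50))):
    im=ctrl.get_image(n)[:,:,::-1].copy();cv2.imwrite(f"pics/{n}1.png",im);c.append(crop(n,im,*b,8))
h=max(x.shape[0] for x in c)
cv2.imwrite("pics/g1.png",np.hstack([cv2.copyMakeBorder(x,0,h-x.shape[0],0,0,0) for x in c]))
s=ctrl.read_state();print(s["eef_pos"],s["tool_rot"],s["force"],s["width"],s["qpos"].round(2))
```

```text
[463.37346301 206.36253266   9.92026758] [ 3.14135251e+00 -1.16999757e-03  6.29322376e-01] [ 0.14929195 -1.04635371  0.34446335] 55.59494558951149 [-0.65  0.82  0.27  2.07 -0.63  0.33 -0.8 ]
```

View pics/g1.png

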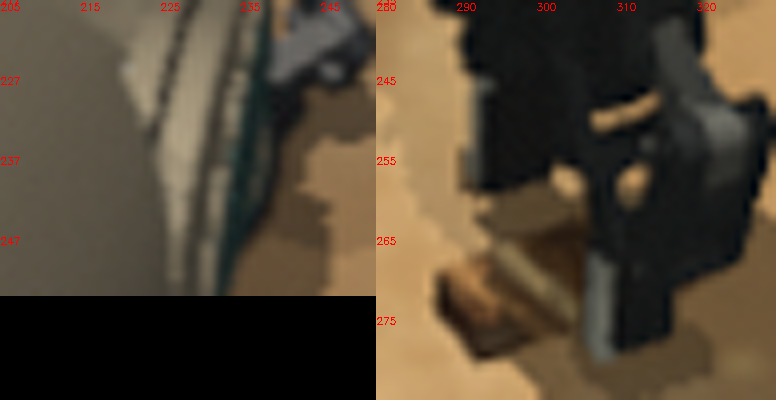

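The side view shows the fingers straddling the bar: pad tips at about (307,278) and (293,258), free bar end at about (290,273). The arm hides the top view. Now I'll close and lift.

Call:
carry_out(
  deltas=[0,0,0,0,0,0.001,0,0,0,0,0,0,0,0.5,0,0,0,0,0,0,1,0,0,0,0,0,0,1,0,0,0,0,0,0,1,0,0,0,0,0,0,1],
)

```text
clock: 4.95
eef_pos: [463.0, 206.2, 8.8]
tool_rot: [-3.141, -0.0, 0.629]
force: [-0.5, -0.9, 4.5]
width: 23.6
gripper_force: 58.8
```

Call:
carry_out(
  deltas=[0,0,0,0,0,-0.01,1,0,0,0,0,0,-0.03,1,0,0,0,0,0,-0.03,1,0,0,0,0,0,-0.03,1,0,0,0,0,0,-0.01,1,0,0,0,0,0,0,1],
)

```text
clock: 5.7
eef_pos: [463.0, 206.5, 118.6]
tool_rot: [-3.142, -0.001, 0.63]
force: [-0.2, -0.0, -1.3]
width: 23.7
gripper_force: 59.0
```

Call:
carry_out(
  deltas=[0,0,-9.46,0,0,0,1,0,0,-9.46,0,0,0,1,0,0,-9.46,0,0,0,1,0,0,-9.46,0,0,0,1,0,0,-9.46,0,0,0,1,0,0,-9.46,0,0,0,1],
)

```text
clock: 6.45
eef_pos: [462.0, 205.9, 116.9]
tool_rot: [-3.139, 0.001, 1.625]
force: [-0.2, -0.1, -1.0]
width: 23.7
gripper_force: 58.9
```

Call:
carry_out(
  deltas=[0,0,0,-0.038,0.0117,0,1,0,0,0,-0.038,0.0117,0,1,0,0,0,-0.038,0.0117,0,1,0,0,0,-0.038,0.0117,0,1,0,0,0,-0.038,0.0117,0,1,0,0,0,-0.038,0.0117,0,1,0,0,0,-0.038,0.0117,0,1,0,0,0,-0.04,0.0117,0,1,0,0,0,0,0,0.02,1,0,0,0,0,0,0.025,1,0,0,0,0,0,0,1,0,0,0,0,0,0,1],
)

```text
clock: 7.95
eef_pos: [571.3, -94.8, 73.1]
tool_rot: [-3.141, -0.0, 1.62]
force: [0.5, 0.1, -0.3]
width: 23.3
gripper_force: 59.0
```

Run:
```python
from h import *
c=[]
for n,b in(("top",(315,155,94,75)),("side",(243,125,60,75))):
    im=ctrl.get_image(n)[:,:,::-1].copy();cv2.imwrite(f"pics/{n}2.png",im);c.append(crop(n,im,*b,4 if n=="top" else 7))
h=max(x.shape[0] for x in c)
cv2.imwrite("pics/g2.png",np.hstack([cv2.copyMakeBorder(x,0,h-x.shape[0],0,0,0) for x in c]))
s=ctrl.read_state();print(s["eef_pos"],s["tool_rot"],s["force"],s["width"],s["qpos"].round(2))
```

```text
[571.98517604 -94.80922086  73.92583187] [3.14045145e+00 7.18226196e-05 1.62018080e+00] [-0.02037656 -0.58192373  0.44102543] 23.283362799449957 [ 0.05  0.75  0.11  1.85 -0.14  0.56  0.3 ]
```

View pics/g2.png

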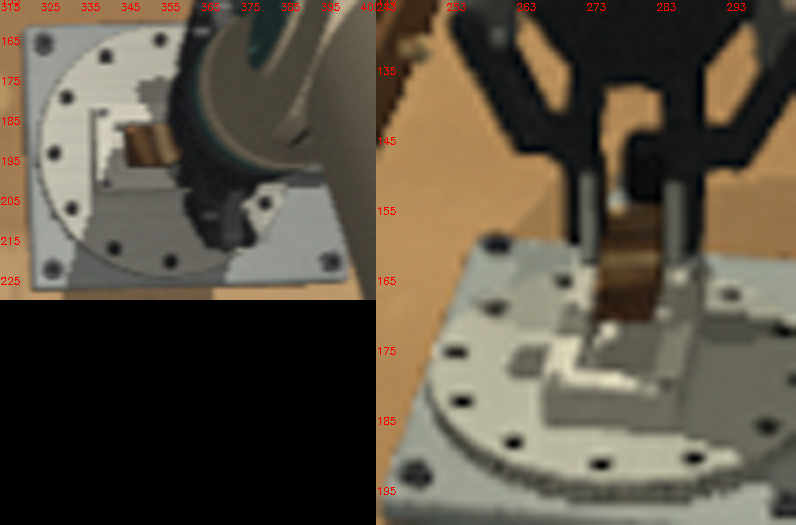

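The top view shows the free bar end at about u 346, v 186–196, above the slot's +y end. The side view shows the bar between the pads, end face about u 275–284, v 155–171. Next is the bar-to-slot offset in the same views.

```bash
cat > m2.py <<'E'
from h import *
import sys
def A(*q): return [np.array(v,float) for v in q]
g0={n:gradmag(cv2.imread(f"pics/{n}0.png")) for n in C};k=sys.argv[1];g={n:gradmag(cv2.imread(f"pics/{n}{k}.png")) for n in C}
nb,sl=rect(25,-44,44,45),rect(14.5,-33.5,33.5,45);loop=lambda q:[*q,q[0]]
np.set_printoptions(precision=2,suppress=True)
for nm,P in(("slot",[loop(sl)]),("block",[loop(nb)])):
    for V in(["top"],["side"],["top","side"]):
        sp={n:P for n in V};print(nm,V,edgefit({n:g0[n] for n in V},sp,[571.7,-94.7,.05,0]))
x,y,z=map(float,sys.argv[2:5])
bp={"top":[A((-13,8,15),(-13,32,15),(13,32,15),(13,14,15))],
    "side":[A((-13,32,0),(13,32,0)),A((-13,32,0),(-13,32,15)),A((13,32,0),(13,32,15))]}
b0=[x,y,.0495,z]
print("bar top",edgefit({"top":g["top"]},bp,b0,(0,1),w=3.5,m=8))
print("bar side",edgefit({"side":g["side"]},bp,b0,(0,3),w=3.5,m=8))
print("bar both",edgefit(g,bp,b0,(0,1,3),w=3.5,m=8))
E
python3 m2.py 2 571.8 -94.8 65
python3 - <<'E'
from h import *
b=[571.8,-94.8,.0495,65]
out=[]
for n,c in(("top",(330,170,45,37)),("side",(262,145,35,37))):
    im=cv2.imread(f"pics/{n}2.png")
    s=[571.7,-94.7,.05,0]
    out.append(crop(n,im,*c,10,[(place(rect(13,-32,32,0),*b),(0,0,255)),(place(rect(13,-32,32,15),*b),(0,255,0)),(place(rect(14.5,-33.5,33.5,45),*s),(255,0,0)),(place(rect(25,-44,44,45),*s),(255,255,0))]))
cv2.imwrite("pics/ov3.png",np.hstack(out))
E
```

```text
slot ['top'] (array([568.97, -93.85,   0.06,   0.  ]), 41, np.float64(0.6773783753668507))
slot ['side'] (array([ 574.13, -102.99,    0.01,    0.  ]), 37, np.float64(0.4668033905247534))
slot ['top', 'side'] (array([570.97, -93.86,   0.22,   0.  ]), 75, np.float64(0.6658328118479393))
block ['top'] (array([575.01, -95.99,   0.07,   0.  ]), 62, np.float64(0.5274711427667043))
block ['side'] (array([574.19, -91.63,   0.08,   0.  ]), 67, np.float64(0.4330127018922193))
block ['top', 'side'] (array([574.58, -94.22,   0.06,   0.  ]), 127, np.float64(0.4965431684257032))
bar top (array([570.52, -90.63,   0.05,  65.  ]), 16, np.float64(0.369754986443726))
bar side (array([570.31, -94.8 ,   0.05,  62.45]), 12, np.float64(0.5773502691896257))
bar both (array([570.17, -90.04,   0.05,  65.72]), 28, np.float64(0.5))
```

View pics/ov3.png

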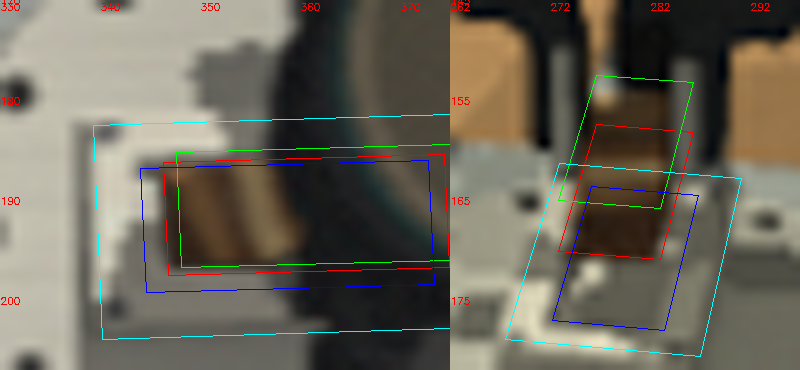

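The overlay shows the real bar end in top view at u≈346, about 1 px left of the model, so the bar sits about 2–3 mm towards +y of the TCP. In x it is nearly centred. I'll get the slot and knob edges from plain intensity profiles.

Run:
```python
from h import *
np.set_printoptions(linewidth=200)
g=cv2.cvtColor(cv2.imread("pics/top0.png"),cv2.COLOR_BGR2GRAY).astype(float)
s=[571.7,-94.7,.05,0]
def prof(n,g,axis,lo,hi,a,b,z):
    t=np.arange(lo,hi+.1,1.);o=np.linspace(a,b,15);v=[]
    for q in t:
        P=np.array([[q,k,z] if axis=="x" else [k,q,z] for k in o]);u=proj(n,place(P,*s));v.append(map_coordinates(g,[u[:,1],u[:,0]],order=1).mean())
    print(n,axis,z);print(" ".join(f"{int(a)}:{int(b)}" for a,b in zip(t,v)))
prof("top",g,"x",-34,34,-25,25,45)
prof("top",g,"y",-50,50,-9,9,45)
prof("top",g,"x",-16,16,-68,-64,88)
prof("top",g,"y",-82,-50,-2,2,88)
g=cv2.cvtColor(cv2.imread("pics/side0.png"),cv2.COLOR_BGR2GRAY).astype(float)
prof("side",g,"x",-34,34,-20,20,45)
prof("side",g,"y",-50,50,-9,9,45)
prof("side",g,"x",-18,18,-66,-66,75)
```

```text
top x 45
-34:164 -33:164 -32:164 -31:163 -30:161 -29:156 -28:148 -27:128 -26:107 -25:96 -24:102 -23:117 -22:146 -21:173 -20:183 -19:185 -18:186 -17:185 -16:184 -15:183 -14:182 -13:180 -12:178 -11:179 -10:182 -9:184 -8:184 -7:184 -6:184 -5:185 -4:185 -3:185 -2:185 -1:185 0:186 1:186 2:185 3:184 4:184 5:183 6:184 7:184 8:186 9:187 10:187 11:180 12:168 13:142 14:116 15:105 16:106 17:123 18:153 19:177 20:183 21:183 22:182 23:181 24:181 25:181 26:181 27:176 28:171 29:166 30:163 31:162 32:162 33:162 34:162
top y 45
-50:82 -49:88 -48:99 -47:116 -46:132 -45:146 -44:159 -43:167 -42:174 -41:179 -40:182 -39:184 -38:185 -37:185 -36:183 -35:179 -34:168 -33:150 -32:130 -31:111 -30:95 -29:110 -28:135 -27:156 -26:171 -25:184 -24:185 -23:185 -22:185 -21:185 -20:184 -19:185 -18:185 -17:185 -16:185 -15:185 -14:185 -13:185 -12:185 -11:185 -10:185 -9:185 -8:185 -7:185 -6:185 -5:185 -4:185 -3:185 -2:185 -1:185 0:185 1:185 2:185 3:185 4:185 5:185 6:185 7:185 8:185 9:185 10:185 11:185 12:185 13:185 14:185 15:185 16:185 17:185 18:185 19:185 20:184 21:184 22:185 23:185 24:185 25:185 26:185 27:185 28:185 29:18
[... 1383 characters left out ...]
16:100 -15:99 -14:99 -13:98 -12:97 -11:98 -10:105 -9:117 -8:132 -7:147 -6:162 -5:174 -4:182 -3:189 -2:195 -1:200 0:202 1:203 2:203 3:202 4:202 5:202 6:202 7:202 8:202 9:202 10:202 11:203 12:203 13:203 14:203 15:203 16:203 17:203 18:203 19:203 20:203 21:203 22:203 23:202 24:202 25:202 26:202 27:202 28:202 29:203 30:203 31:203 32:203 33:203 34:203 35:203 36:202 37:202 38:202 39:203 40:203 41:203 42:202 43:198 44:190 45:179 46:167 47:156 48:144 49:132 50:122
side x 75
-18:138 -17:138 -16:139 -15:140 -14:137 -13:131 -12:125 -11:99 -10:66 -9:32 -8:24 -7:17 -6:11 -5:12 -4:12 -3:12 -2:12 -1:12 0:12 1:13 2:14 3:15 4:16 5:16 6:15 7:15 8:14 9:13 10:12 11:21 12:32 13:44 14:66 15:88 16:107 17:121 18:135
```

```bash
cat > prof.py <<'E'
from h import *
def prof(n,k,s,axis,lo,hi,others):
    g=cv2.cvtColor(cv2.imread(f"pics/{n}{k}.png"),cv2.COLOR_BGR2GRAY).astype(float)
    t=np.arange(lo,hi+.1,1.);v=[]
    for q in t:
        P=np.array([[{"x":(q,*o),"y":(o[0],q,o[1]),"z":(*o,q)}[axis]] for o in others]).reshape(-1,3);u=proj(n,place(P,*s));v.append(map_coordinates(g,[u[:,1],u[:,0]],order=1).mean())
    print(n,axis);print(" ".join(f"{int(a)}:{int(b)}" for a,b in zip(t,v)))
E
python3 - <<'E'
from prof import *
s=[571.8,-94.8,.0495,65]
L=np.linspace
prof("top",2,s,"x",-25,25,[(y,15) for y in L(22,31,6)])
prof("top",2,s,"y",12,50,[(x,15) for x in L(-8,8,8)])
prof("side",2,s,"x",-25,25,[(32,z) for z in L(3,8,6)])
prof("side",2,s,"x",-25,25,[(32,z) for z in L(9,13,6)])
prof("side",2,s,"z",-15,30,[(x,32) for x in L(-6,6,6)])
E
```

```text
top x
-25:105 -24:113 -23:115 -22:117 -21:117 -20:116 -19:115 -18:115 -17:115 -16:113 -15:111 -14:88 -13:61 -12:50 -11:49 -10:49 -9:50 -8:52 -7:54 -6:56 -5:57 -4:58 -3:59 -2:61 -1:62 0:63 1:63 2:63 3:62 4:62 5:63 6:64 7:67 8:71 9:77 10:85 11:107 12:130 13:157 14:186 15:197 16:196 17:193 18:190 19:187 20:185 21:184 22:169 23:150 24:141 25:139
top y
12:93 13:97 14:97 15:94 16:87 17:78 18:70 19:63 20:59 21:58 22:59 23:61 24:64 25:65 26:66 27:65 28:63 29:60 30:57 31:54 32:51 33:50 34:57 35:67 36:93 37:120 38:134 39:144 40:151 41:154 42:158 43:170 44:180 45:188 46:195 47:199 48:201 49:194 50:179
side x
-25:90 -24:90 -23:90 -22:90 -21:93 -20:96 -19:101 -18:108 -17:115 -16:112 -15:108 -14:98 -13:74 -12:50 -11:42 -10:39 -9:36 -8:36 -7:35 -6:35 -5:35 -4:36 -3:35 -2:33 -1:32 0:32 1:31 2:32 3:32 4:33 5:32 6:32 7:42 8:54 9:72 10:100 11:128 12:146 13:161 14:171 15:161 16:152 17:150 18:151 19:152 20:153 21:153 22:153 23:154 24:154 25:154
side x
-25:90 -24:90 -23:91 -22:91 -21:93 -20:94 -19:95 -18:93 -17:91 -16:81 -15:69 -14:57 -13:46 -12:35 -11:33 -10:35 -9:37 -8:36 -7:36 -6:36 -5:36 -4:36 -3:36 -2:36 -1:36 0:37 1:37 2:37 3:36 4:37 5:38 6:39 7:56 8:75 9:97 10:123 11:148 12:163 13:176 14:183 15:177 16:171 17:154 18:132 19:112 20:107 21:103 22:109 23:122 24:136 25:143
side z
-15:91 -14:92 -13:92 -12:95 -11:101 -10:107 -9:113 -8:120 -7:127 -6:130 -5:125 -4:118 -3:108 -2:87 -1:64 0:46 1:41 2:37 3:35 4:34 5:33 6:33 7:32 8:32 9:32 10:34 11:36 12:39 13:44 14:50 15:54 16:57 17:60 18:63 19:65 20:67 21:70 22:75 23:81 24:82 25:81 26:79 27:73 28:62 29:52 30:47
```

Relative to the slot, the bar needs about +3.4 mm along stand x (tool y) and about 0 along y. I'll shift, then go down gently to just inside the mouth.

Call:
carry_out(
  deltas=[0,0,0,0,0.0034,0,1,0,0,0,0,0,0.009,1,0,0,0,0,0,0.007,1,0,0,0,0,0,0.001,1,0,0,0,0,0,0,1],
)

```text
clock: 8.68
eef_pos: [574.7, -94.7, 56.0]
tool_rot: [-3.141, -0.0, 1.62]
force: [-0.6, 0.4, -0.8]
width: 23.3
gripper_force: 59.0
```

Call:
carry_out(
  deltas=[0,0,0,0,0,0.001,1,0,0,0,0,0,0.001,1,0,0,0,0,0,0.001,1,0,0,0,0,0,0,1,0,0,0,0,0,0,1],
)

```text
clock: 9.3
eef_pos: [574.8, -94.7, 53.3]
tool_rot: [-3.142, -0.0, 1.62]
force: [0.2, 0.6, -1.0]
width: 23.4
gripper_force: 59.0
```

Call:
carry_out(
  deltas=[0,0,0,0,0,0.001,1,0,0,0,0,0,0.001,1,0,0,0,0,0,0,1,0,0,0,0,0,0,1],
)

```text
clock: 9.8
eef_pos: [574.9, -94.7, 51.3]
tool_rot: [-3.142, -0.0, 1.62]
force: [-0.3, -0.0, -0.2]
width: 23.4
gripper_force: 59.0
```

Call:
carry_out(
  deltas=[0,0,0,0,0,0.001,1,0,0,0,0,0,0.001,1,0,0,0,0,0,0,1,0,0,0,0,0,0,1],
)

```text
clock: 10.3
eef_pos: [574.8, -94.7, 49.3]
tool_rot: [-3.142, -0.0, 1.62]
force: [0.7, -0.2, 0.8]
width: 23.1
gripper_force: 59.0
```

Call:
carry_out(
  deltas=[0,0,0,0,0,0.001,1,0,0,0,0,0,0.001,1,0,0,0,0,0,0,1,0,0,0,0,0,0,1],
)

```text
clock: 10.8
eef_pos: [574.8, -94.7, 47.3]
tool_rot: [-3.142, -0.0, 1.62]
force: [-0.9, -0.9, 0.1]
width: 23.3
gripper_force: 59.0
```

Run:
```python
from prof import *
for n in C: cv2.imwrite(f"pics/{n}3.png",ctrl.get_image(n)[:,:,::-1])
S=ctrl.read_state();print(S["eef_pos"],S["force"],S["torque"])
s=[574.6,-94.0,.05,0]
L=np.linspace
prof("top",3,s,"y",15,50,[(x,52) for x in L(-8,8,8)])
prof("top",3,s,"x",-30,30,[(y,52) for y in L(24,31,6)])
prof("side",3,s,"z",30,70,[(x,32) for x in L(-6,6,6)])
prof("side",3,s,"x",-25,25,[(32,z) for z in L(47,51,6)])
im=cv2.imread("pics/side3.png")
cv2.imwrite("pics/g3.png",np.hstack([crop("side",im,255,138,45,60,9),crop("top",cv2.imread("pics/top3.png"),325,170,43,60,9)]))
```

```text
[574.86933875 -94.6943355   47.29529801] [-1.02916375  0.83194542 -0.37883225] [-0.01941704 -0.02088013  0.00673118]
top y
15:83 16:74 17:67 18:61 19:59 20:58 21:60 22:62 23:64 24:65 25:65 26:64 27:61 28:57 29:52 30:48 31:43 32:45 33:50 34:65 35:88 36:111 37:131 38:151 39:164 40:178 41:187 42:194 43:197 44:183 45:169 46:146 47:120 48:118 49:134 50:152
top x
-30:97 -29:94 -28:92 -27:95 -26:97 -25:104 -24:112 -23:115 -22:116 -21:117 -20:116 -19:116 -18:114 -17:113 -16:112 -15:111 -14:103 -13:81 -12:59 -11:53 -10:46 -9:45 -8:45 -7:46 -6:47 -5:49 -4:51 -3:53 -2:56 -1:58 0:60 1:61 2:63 3:63 4:63 5:63 6:63 7:63 8:64 9:66 10:75 11:85 12:107 13:132 14:157 15:181 16:200 17:199 18:198 19:198 20:198 21:198 22:197 23:196 24:189 25:183 26:182 27:180 28:180 29:182 30:182
side z
30:103 31:103 32:108 33:123 34:140 35:157 36:172 37:185 38:193 39:179 40:159 41:134 42:101 43:69 44:42 45:35 46:32 47:30 48:32 49:34 50:37 51:41 52:46 53:51 54:54 55:57 56:61 57:63 58:64 59:65 60:69 61:75 62:80 63:82 64:84 65:85 66:77 67:67 68:57 69:51 70:46
side x
-25:116 -24:118 -23:120 -22:120 -21:120 -20:120 -19:118 -18:115 -17:107 -16:93 -15:79 -14:64 -13:49 -12:38 -11:37 -10:35 -9:34 -8:33 -7:32 -6:32 -5:32 -4:33 -3:34 -2:35 -1:36 0:36 1:37 2:37 3:37 4:36 5:35 6:34 7:38 8:41 9:54 10:73 11:92 12:120 13:149 14:172 15:191 16:209 17:210 18:208 19:205 20:201 21:196 22:182 23:162 24:143 25:131
```

No contact force, and the bar's lower edge is hidden about 6 mm up by the mouth, so it is in the slot. I'll release, rise, shut and press.

Call:
carry_out(
  deltas=[0,0,0,0,0,0.001,1,0,0,0,0,0,0,0.2,0,0,0,0,0,0,-0.1,0,0,0,0,0,0,-0.3,0,0,0,0,0,0,-0.3,0,0,0,0,0,-0.015,-0.3,0,0,0,0,0,-0.015,-0.3,0,0,0,0,0,0,1,0,0,0,0,0,0,1,0,0,0,0,0,0,1,0,0,0,0,0,0,1,0,0,0,0,0,0,1],
)

```text
clock: 12.4
eef_pos: [574.7, -94.7, 76.0]
tool_rot: [-3.141, -0.0, 1.62]
force: [0.6, -0.6, 1.0]
width: -0.2
gripper_force: 0.0
```

Call:
carry_out(
  deltas=[0,0,0,0,0,0.01,1,0,0,0,0,0,0.009,1,0,0,0,0,0,0.002,1,0,0,0,0,0,0,1],
)

```text
clock: 12.9
eef_pos: [574.6, -94.7, 54.9]
tool_rot: [-3.141, -0.0, 1.62]
force: [-0.8, 0.2, 0.1]
width: -0.5
gripper_force: 0.0
```

Call:
carry_out(
  deltas=[0,0,0,0,0,0.002,1,0,0,0,0,0,0.002,1,0,0,0,0,0,0.002,1,0,0,0,0,0,0,1],
)

```text
clock: 13.4
eef_pos: [574.7, -94.7, 49.1]
tool_rot: [-3.141, -0.0, 1.62]
force: [0.0, -0.0, -0.8]
width: -0.4
gripper_force: 0.0
```

Call:
carry_out(
  deltas=[0,0,0,0,0,0.001,1,0,0,0,0,0,0.001,1,0,0,0,0,0,0.001,1,0,0,0,0,0,0,1],
)

```text
clock: 13.9
eef_pos: [574.8, -94.7, 46.2]
tool_rot: [-3.141, -0.0, 1.62]
force: [-1.0, -0.2, 0.1]
width: 0.5
gripper_force: 0.0
```

Call:
carry_out(
  deltas=[0,0,0,0,0,0.001,1,0,0,0,0,0,0.001,1,0,0,0,0,0,0.0,1],
)

```text
clock: 14.28
eef_pos: [574.9, -94.7, 44.8]
tool_rot: [3.141, -0.0, 1.62]
force: [-1.1, 0.7, 4.9]
width: -0.3
gripper_force: 2.4
```

Call:
carry_out(
  deltas=[0,0,0,0,0,0.001,1,0,0,0,0,0,0.001,1,0,0,0,0,0,0,1,0,0,0,0,0,0,1],
)

```text
clock: 14.78
eef_pos: [574.9, -94.7, 44.7]
tool_rot: [3.141, -0.0, 1.62]
force: [-4.5, 1.0, 20.7]
width: 0.4
gripper_force: 10.4
```

Call:
carry_out(
  deltas=[0,0,0,0,0,-0.006,1,0,0,0,0.022,0,0,1,0,0,0,0,0,0.003,1,0,0,0,0,0,0.0025,1,0,0,0,0,0,0,1,0,0,0,0,0,0,1],
)

```text
clock: 15.52
eef_pos: [574.0, -71.1, 44.7]
tool_rot: [3.141, -0.003, 1.621]
force: [-5.9, 6.5, 20.1]
width: 0.0
gripper_force: 10.1
```

Call:
carry_out(
  deltas=[0,0,0,0,0,-0.006,1,0,0,0,-0.022,0,0,1,0,0,0,-0.022,0,0,1,0,0,0,0,0,0.0035,1,0,0,0,0,0,0.0025,1,0,0,0,0,0,0,1,0,0,0,0,0,0,1],
)

```text
clock: 16.4
eef_pos: [575.8, -119.7, 44.7]
tool_rot: [3.141, 0.004, 1.618]
force: [-5.7, -6.2, 18.4]
width: -0.1
gripper_force: 9.0
```

Both ends and the centre read 44.7 mm at about 20 N, so the bar is home. Next I'll rise, open and move over the knob at about (577.5, -158.5).

Call:
carry_out(
  deltas=[0,0,0,0,0,-0.01,1,0,0,0,0,0,-0.03,1,0,0,0,0,0,-0.03,-0.3,0,0,0,-0.014,0,0,-0.3,0,0,0,-0.014,0,0,-0.3,0,0,0,-0.011,0,0,-0.3,0,0,0,0,0,0,-0.3,0,0,0,0,0,0,-0.3],
)

```text
clock: 17.4
eef_pos: [577.5, -155.2, 112.2]
tool_rot: [-3.141, -0.001, 1.62]
force: [0.4, 0.4, 0.4]
width: 55.4
gripper_force: 0.0
```

Run:
```python
from prof import *
for n in C: cv2.imwrite(f"pics/{n}4.png",ctrl.get_image(n)[:,:,::-1])
S=ctrl.read_state();print(S["eef_pos"],S["force"],S["width"])
s=[574.6,-94.0,.05,0]
L=np.linspace
prof("side",4,s,"y",-50,60,[(x,45) for x in L(-6,6,6)])
k=[577.5,-158.5,.05,0]
prof("side",4,k,"x",-40,40,[(0,z) for z in L(68,84,6)])
cv2.imwrite("pics/g4.png",np.hstack([crop("side",cv2.imread("pics/side4.png"),240,120,65,80,7),crop("top",cv2.imread("pics/top4.png"),322,165,48,80,7)]))
```

```text
[ 577.76841628 -154.84318454  112.4784829 ] [-1.18961493  0.9760762  -0.12020894] 55.569704052215165
side y
-50:73 -49:72 -48:70 -47:70 -46:73 -45:78 -44:82 -43:88 -42:93 -41:98 -40:106 -39:114 -38:122 -37:131 -36:137 -35:139 -34:138 -33:137 -32:136 -31:133 -30:130 -29:127 -28:125 -27:122 -26:121 -25:118 -24:116 -23:114 -22:112 -21:111 -20:111 -19:111 -18:111 -17:111 -16:111 -15:110 -14:111 -13:112 -12:112 -11:113 -10:111 -9:108 -8:104 -7:101 -6:97 -5:93 -4:89 -3:85 -2:81 -1:77 0:76 1:76 2:77 3:77 4:79 5:83 6:90 7:97 8:104 9:111 10:118 11:126 12:135 13:144 14:150 15:149 16:145 17:140 18:136 19:132 20:128 21:123 22:118 23:114 24:110 25:107 26:106 27:105 28:104 29:101 30:98 31:95 32:92 33:93 34:105 35:123 36:143 37:162 38:178 39:188 40:194 41:200 42:206 43:204 44:194 45:181 46:168 47:155 48:142 49:131 50:121 51:110 52:103 53:100 54:101 55:101 56:102 57:102 58:103 59:103 60:103
side x
-40:121 -39:121 -38:121 -37:120 -36:120 -35:121 -34:121 -33:121 -32:121 -31:121 -30:121 -29:121 -28:121 -27:122 -26:122 -25:121 -24:121 -23:120 -22:117 -21:114 -20:112 -19:112 -18:111 -17:110 -16:107 -15:103 -14:90 -13:69 -12:48 -11:34 -10:21 -9:11 -8:12 -7:13 -6:13 -5:13 -4:13 -3:13 -2:14 -1:14 0:15 1:15 2:15 3:14 4:13 5:12 6:10 7:9 8:18 9:30 10:43 11:62 12:81 13:98 14:108 15:118 16:122 17:122 18:121 19:121 20:121 21:121 22:121 23:121 24:121 25:121 26:122 27:122 28:122 29:122 30:122 31:122 32:122 33:122 34:122 35:122 36:122 37:122 38:122 39:121 40:121
```

View pics/g4.png

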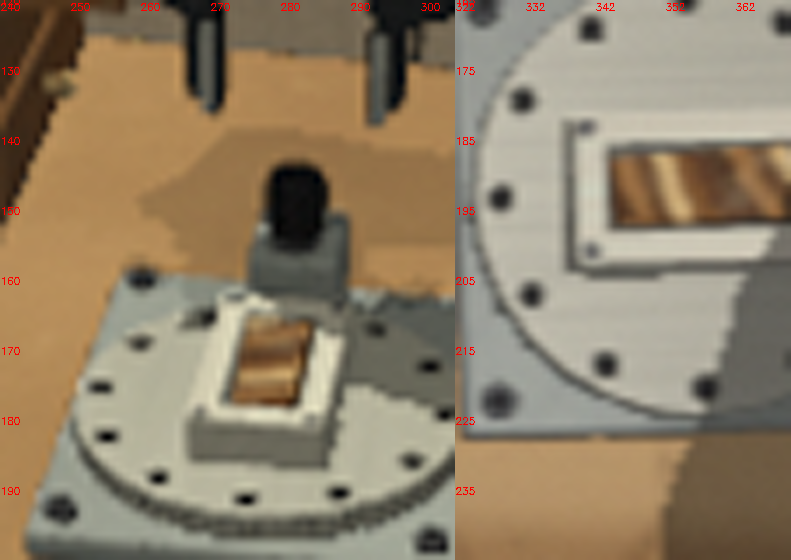

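The picture shows the bar seated flush inside the slot (top u 343–370, v 186–197; side about (277,171)). The open fingers, tips at about (268,135) and (293,137), straddle the knob at about (281,149). I'll descend to TCP 65 and grip.

Call:
carry_out(
  deltas=[0,0,0,-0.0035,-0.0005,0,-0.3,0,0,0,0,0,0.015,-0.3,0,0,0,0,0,0.015,-0.3,0,0,0,0,0,0.012,-0.3,0,0,0,0,0,0.0055,-0.3,0,0,0,0,0,0,-0.3,0,0,0,0,0,0,-0.3],
)

```text
clock: 18.38
eef_pos: [577.9, -159.2, 65.6]
tool_rot: [3.141, 0.0, 1.62]
force: [-0.1, 0.4, 0.2]
width: 55.2
gripper_force: 0.0
```

Call:
carry_out(
  deltas=[0,0,0,0,0,0,0.2,0,0,0,0,0,0,0.5,0,0,0,0,0,0,1,0,0,0,0,0,0,1,0,0,0,0,0,0,1,0,0,0,0,0,0,1],
)

```text
clock: 19.12
eef_pos: [578.0, -159.2, 66.0]
tool_rot: [3.141, 0.0, 1.62]
force: [0.0, 1.0, 4.3]
width: 22.1
gripper_force: 58.8
```

Call:
carry_out(
  deltas=[0,0,0,0,0,-0.002,1,0,0,0,0,0,-0.002,1,0,0,0,0,0,-0.002,1,0,0,0,0,0,-0.002,1,0,0,0,0,0,-0.002,1,0,0,0,0,0,0,1,0,0,0,0,0,0,1],
)

```text
clock: 20.0
eef_pos: [577.9, -159.2, 75.3]
tool_rot: [3.141, 0.0, 1.62]
force: [5.4, -0.4, -10.2]
width: 21.6
gripper_force: 59.1
```

Call:
carry_out(
  deltas=[0,0,0,0,0,-0.001,1,0,0,0,0,0,-0.001,1,0,0,0,0,0,-0.001,1,0,0,0,0,0,0,1,0,0,0,0,0,0,1],
)

```text
clock: 20.62
eef_pos: [577.9, -159.2, 78.1]
tool_rot: [3.141, 0.0, 1.62]
force: [4.8, -1.2, -9.7]
width: 21.6
gripper_force: 59.9
```

Call:
carry_out(
  deltas=[0,0,0,0,0,-0.001,1,0,0,0,0,0,0,1,0,0,0,0,0,0,1],
)

```text
clock: 21.0
eef_pos: [577.9, -159.2, 78.2]
tool_rot: [3.141, 0.0, 1.62]
force: [7.8, -0.9, -17.4]
width: 21.6
gripper_force: 60.0
```

Call:
carry_out(
  deltas=[0,0,0,0,0,0,1,0,0,0,0,0,0,1,0,0,0,0,0,0,1,0,0,0,0,0,0,1],
)

```text
clock: 21.5
eef_pos: [577.9, -159.2, 78.2]
tool_rot: [3.141, 0.0, 1.62]
force: [7.2, -1.1, -17.4]
width: 21.6
gripper_force: 60.0
```

The pull stopped at a rise of 12 mm with 17 N and is steady, so the plunger is at its stop. I'm handing in.

```bash
python3 -c "
from cell import ctrl
print(ctrl.finish_job())"
```

```text
the job is handed in; nothing more can be done
None
```

The striped bar is pressed home and flush in the slot, and the job was handed in at about 21.5 s with the gripper still holding the plunger knob at its upper stop (about 12 mm up).

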